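Shut and lock the filter housing's sliding cover

ROBOT

A 7-joint arm with a two-finger parallel gripper is mounted at the origin on a cart in front of the work surface, level with it; the furniture and walls round the work are solid. World frame = base frame: x ahead of the robot, y to its left, z up, the work surface at z = 0. Lengths are in m, angles in rad, forces in N, time in s.
With the tool pointing down it reaches from about 0.425 to 0.875 m from the base axis. Payload 8.4 kg.
Tool frame: the origin (TCP) lies on the centre line of the jaws, within the pads' length; the fingertips stand 19 mm ahead of it and the grasp point (between the pads) is the TCP (robot.tips_ahead is the z of the fingertips in the tool frame, in m); z points along the fingers, y is the direction in which the jaws open and shut (so a half turn about z gives the same grasp; the last joint's range is limited). The gripper opens to 85 mm and grips with 20 to 120 N. Pads are 22 mm wide; open, the fingers measure 114 mm over their backs; the gripper's body (76 mm by 85 mm) begins 54 mm behind the grasp point. The pads swing forward as they close: fully open they stand 13 mm farther back than shut.
Start: joints at [1.156, 0.333, 0.04, 1.465, -0.013, 1.343, -0.059], TCP at [0.202, -0.618, 0.214] pointing down, gripper open.
Joint ranges: [-2.58, 2.58], [-0.38, 2.09], [-1.3, 1.39], [0.25, 2.4], [-1.5, 4.64], [0.08, 2.09], [-2.65, 2.65]. Speed limits (rad/s): [2.22, 2.22, 2.79, 2.79, 3.14, 3.14, 3.14].

INTERFACE

Orientations are given as a unit quaternion [w, x, y, z].
In Python, from bench import robot gives the robot as it stands. The module is installed in compiled form; this text tells all that it offers.
- The arm moves only by the tool apply_moves, never from a script. Its argument "motion" is one flat list of numbers, 5 for each row, row after row: the shift along the world's x, y, z in mm, then the turn about the world's z in rad, then the finger opening in mm, from 0 to 85.4. In form: [x, y, z, turn, gripper, x, y, z, turn, gripper, ...]. A call has exactly 5 rows; each row shifts and turns the commanded pose from where the row before left it; what a row does not reach is not made up. A row lasts 1/10 s, in which the tool goes at most 50 mm and 8.59 degrees, less where a joint would pass 70% of its speed; a pose out of reach is approached as far as the arm can. A call with a gripper value outside its range is refused whole. The fingers move at their own pace and stop on an object; "squeeze" is the grip in N (left out, the last holds). Time passes only in rows, so rows that do not move let the fingers close, or fill a call up. It gives the time, the measured TCP pose, the force and the opening at its end, in the units of the state.
- robot.read_state(): the state, without advancing time (a new reading comes with each control period).
- robot.grab_frame(name): name is "side" or "top" or "wrist"; returns a dict with "frame" (384x512x3 uint8, red, green, blue), "z_map" (384x512 float32, m along the optical axis (not along the pixel's ray), 0 where there is no reading), "intrinsics" (3x3 intrinsics, pixels), "eye" and "rotation" of the camera in the world. Camera axes: x right, y down, z forward; pixel columns grow to the right and rows downward; lengths in m; the calibration is good to about 2 mm. A picture is of the moment at which its call begins.
- robot.close_job(): hands the job in, once; it reports no verdict.
The state is a dict: "t": time; "qpos": joint angles; "joint_vel": joint speeds; "joint_torque": joint torques, N m; "position": TCP position; "eef_rot": TCP orientation; "ft_force": force on the tool from outside, world axes, zero at the start; "moment": the same for the moment, N m; "grip_width": finger opening in m.
Only numpy, scipy, OpenCV 4.12 (cv2) and the standard library are available. Lean on these libraries where they do the work, as an engineer would, in place of code of your own. Each camera call takes 0.05 s, during which the arm holds its last target.

TASK

The filter in the white housing has been changed: push the sliding cover away from you until it is fully home against its end stop, then put a fingertip in the slot of each of the two dials and turn it a quarter turn, as far as it goes, so that both steel tongues swing in behind the cover and lock it. Only push, gently, with the fingertips: do not grip or lift anything, and leave the other things on the housing and the bench where they are.

Things in the scene. Friction and masses are not known exactly. Their poses are not given: they have to be found in the camera images.
- housing: White filter housing, 194 mm deep (x) by 360 wide (y), fixed on the bench; flat deck 50 mm above the bench, from x = -64 to 130 mm. Origin at bench level, midway between the dial axes, which stand at y = +120 (left) and -120 mm. x points away from the robot, along the cover's travel, y left, z up. Two rails 20.5 mm high (x = 14 to 127, outer faces 130 mm apart) guide the cover.
- end_stop (a point): Middle of the end stop's near face, at deck height, where the cover's far edge comes to rest: x = 119 mm in the housing's frame (its axes are the housing's). The stop is a bar 20.5 mm high across the far ends of the rails.
- cover: Flat aluminium cover, 110 x 110 x 16 mm, about 0.5 kg, on the deck between the rails, whose lips hold its edges down. Origin: middle of its near edge (towards the robot), underside; axes as the housing's. It starts 30 to 42 mm short of home; pushed at the near edge along +x it slides with 2 to 6 N. Home, its near edge is at x = 9 mm in the housing's frame.
- left_slot (a point): Left (+y) dial's axis at the slot's floor, 16 mm above the deck. Flat grey disc 96 mm across, top 32 mm above the deck, in a fixed round bezel (112 mm across, same height; 128 mm free between the two bezels). Its slot is a round-ended recess through the middle, 84 x 42 mm, 16 deep, open upwards. Axes turn with the dial: slot along x, tongue to -x.
- right_slot (a point): The same point of the right (-y) dial, which has the same sizes and axes.
- left_dial (a joint): Left dial's angle. 0 = open: slot along the housing's x, tongue (steel bar under the dial, 77 mm from axis to tip, 14 wide, 2.5 to 10.5 above the deck) pointing to the robot. Grows anticlockwise from above; 1.571 = locked, hard stop: slot along y, tongue inwards behind the cover. Starts at 0 to 0.3, stays where left, takes 0.1 N m. A cover not home blocks the tongue.
- right_dial (a joint): Right dial's angle, mirrored: grows clockwise seen from above; 0 = open, 1.571 = locked at a hard stop. Otherwise as the left one.
- uv_filter: Bystander: round filter in a black ring, 48 mm across, 9 mm high, on the deck behind the left dial.
- loupe: Bystander: small loupe, 34 mm across, 42 mm high, black with a clear skirt, on the deck behind the right dial.
- shipper_0: Bystander: flat round wafer box, 71 x 64 x 11 mm, on the drain tray right of the housing.
- shipper_3: Bystander: another flat round wafer box, 71 x 64 x 11 mm, on the drain tray.
- tweezers_b: Bystander: black tweezers, 125 mm long, 8 mm high, on the drain tray near the bench's front.

How it is judged:
On the way, in this order (a step that is already met when the one before it is completed fails the run):
1. the cover is home (within 3 mm of its end stop) while both dials are still open (below 0.6 rad) (x of cover in the frame of housing above 0.006 m and value of joint each of left_dial, right_dial below 0.6 rad), for 0.2 s.
2. both dials are turned to locked (value of joint each of left_dial, right_dial above 1.45 rad), for 0.2 s.
At the end, for the whole second after the job is handed in: The cover is at rest within 3 mm of its end stop and both dials are turned beyond 1.45 rad (of 1.571), their tongues behind the cover (all of step 2 and x of cover in the frame of housing above 0.006 m and linear speed of cover below 0.01 m/s); the robot touches nothing.
It fails at once if the cover is lifted or prised up (10 mm off the deck, or tilted by 0.15 rad) (z of cover in the frame of housing above 0.06 m or angle between cover's own z axis and vertical above 0.15 rad).
It fails at once if the cover or a dial is pushed with more than 80 N (contact force between the fingers and cover above 80 N or contact force between the fingers and housing above 80 N).
It fails at once if a thing that stands by is lifted or moved by more than 25 mm (distance of any of shipper_0, shipper_3, tweezers_b, uv_filter, loupe from where it was at the start of the episode above 0.025 m).
It also fails if it takes over 58 s, if anything falls off the work surface, if the arm or the gripper's body presses on something with over 40 N, if the wrist force passes 120 N, or if a joint passes its speed limit or range.

## Working session

There is one attempt and no reset: what is moved stays moved. The work goes in short steps, Python scripts to look and compute and a tool call to move; the robot and the scene stay as the last step left them, time stands still between calls to the robot, and variables do not carry over. Pictures are saved under pics/ and viewed, and the job is handed in when it is done.

Besides the shell and the picture viewer there is one more tool, called after "Emit:" by a JSON object that holds its "method" and its "body". apply_moves: Moves the arm, as the interface text tells. Its arguments: {"type":"object","properties":{"motion":{"type":"array"},"squeeze":{"type":"number"}},"required":["motion"]}

```bash
mkdir -p pics; python3 - <<'E'
from bench import robot
import cv2,numpy as np
s=robot.read_state();print(s, robot.tips_ahead)
for n in ["top","side"]:
    f=robot.grab_frame(n);cv2.imwrite(f"pics/{n}0.png",f["frame"][:,:,::-1]);np.savez(f"{n}0.npz",**f);print(n,f["eye"],f["rotation"],f["intrinsics"])
E
```

```text
{'t': 0.0, 'qpos': array([ 1.15581604,  0.33393518,  0.03985787,  1.46633372, -0.01340245,
        1.34329006, -0.05851386]), 'joint_vel': array([ 0.00040259,  0.0005984 ,  0.0006396 , -0.00106366,  0.00050295,
        0.0010342 ,  0.00018347]), 'joint_torque': array([ 1.32815523e-03, -6.58543181e+01,  1.36612851e+00, -4.05561376e+01,
        1.66106480e-02,  1.28895589e-02, -5.03296826e-05]), 'position': array([ 0.20168291, -0.61738018,  0.21337482]), 'eef_rot': array([-8.29432836e-04,  9.87562236e-01,  1.57226293e-01, -1.86919302e-04]), 'ft_force': array([-0.00795912, -0.42974206, -0.28468514]), 'moment': array([ 0.03502331,  0.03471041, -0.01451487]), 'grip_width': 0.08543665848303204} 0.019
top [0.45698601 0.00837453 1.43682053] [-0.0254933   0.71603461 -0.69728159  0.02104531] [[460.86546049   0.         251.26653174]
 [  0.         460.86546049 187.13651577]
 [  0.           0.           1.        ]]
side [ 0.2939099  -0.73561604  0.58461623] [-0.4774468   0.86078785 -0.1501551   0.0924244 ] [[414.49903744   0.         257.32100724]
 [  0.         414.49903744 196.26132188]
 [  0.           0.           1.        ]]
```

View pics/top0.png

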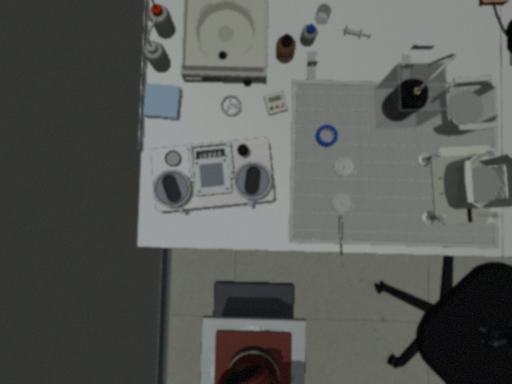

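View pics/side0.png

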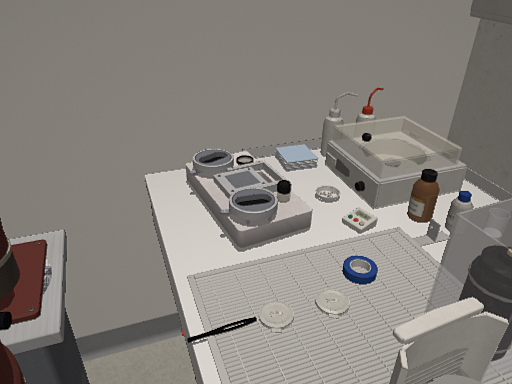

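```bash
cat > h.py <<'E'
import numpy as np,cv2
from scipy.spatial.transform import Rotation as R
def cloud(f):
    K=f["intrinsics"];z=f["z_map"];v,u=np.mgrid[:z.shape[0],:z.shape[1]]
    P=np.stack([(u-K[0,2])/K[0,0]*z,(v-K[1,2])/K[1,1]*z,z],-1)
    q=f["rotation"];M=R.from_quat(q[[1,2,3,0]]).as_matrix()
    return P@M.T+f["eye"]
E
python3 - <<'E'
from h import *
f=np.load("top0.npz");C=cloud(f)
for p in [(140,170),(245,300),(212,175),(172,188),(254,180),(254,195),(172,203),(212,200),(455,180),(243,151),(173,158)]:
    print(p,C[p[1],p[0]].round(4))
im=f["frame"][:,:,::-1]
c=im[125:225,140:290];cv2.imwrite("pics/crop.png",cv2.resize(c,None,fx=5,fy=5,interpolation=cv2.INTER_CUBIC))
h=np.clip(C[125:225,140:290,2]*255/0.1,0,255).astype(np.uint8)
cv2.imwrite("pics/hcrop.png",cv2.resize(cv2.applyColorMap(h,cv2.COLORMAP_JET),None,fx=5,fy=5,interpolation=cv2.INTER_NEAREST))
E
```

```text
(140, 170) [ 0.5969  0.3707 -0.007 ]
(245, 300) [ 0.1051  0.0365 -0.5571]
(212, 175) [0.5806 0.1366 0.0644]
(172, 188) [0.5382 0.2539 0.0694]
(254, 180) [0.5686 0.0106 0.0677]
(254, 195) [0.5232 0.0094 0.0823]
(172, 203) [0.4933 0.25   0.082 ]
(212, 200) [0.5062 0.1352 0.0533]
(455, 180) [ 0.5725 -0.5312  0.1954]
(243, 151) [0.6519 0.0453 0.0878]
(173, 158) [0.6297 0.2567 0.0566]
```

View pics/crop.png

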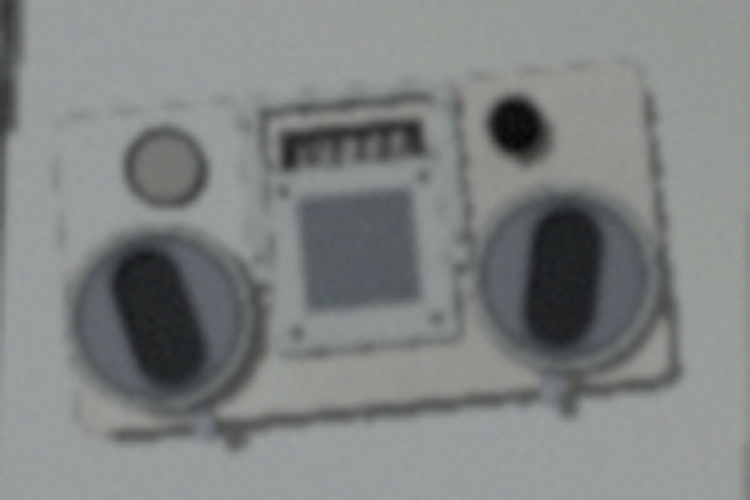

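View pics/hcrop.png

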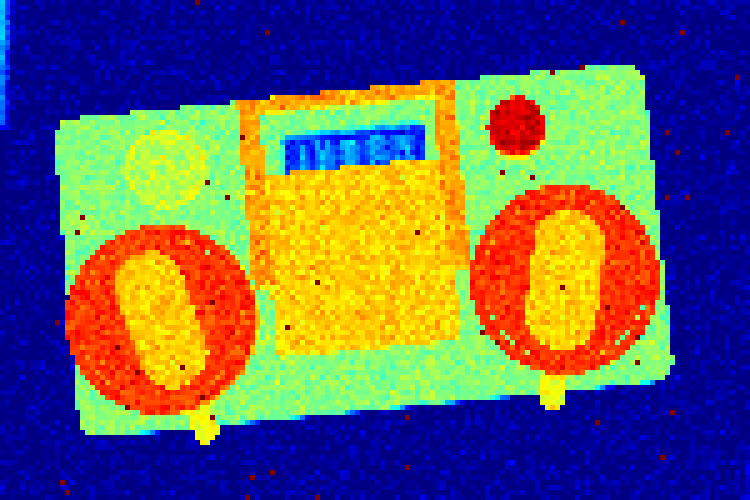

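```bash
cat > loc.py <<'E'
from h import *
def locate(f,pr=True):
    C=cloud(f)
    cen=[]
    P=C.reshape(-1,3)
    out={}
    for n,c0 in (("L",(0.52,0.254)),("R",(0.545,0.01))):
        c=np.array(c0)
        for _ in range(6):
            d=np.linalg.norm(P[:,:2]-c,axis=1)
            m=(d<0.07)&(P[:,2]>0.074)&(P[:,2]<0.095)
            hull=cv2.convexHull(P[m][:,:2].astype(np.float32))
            (x,y),r=cv2.minEnclosingCircle(hull); c=np.array([x,y])
        s=(np.linalg.norm(P[:,:2]-c,axis=1)<0.044)&(P[:,2]>0.055)&(P[:,2]<0.0735)
        S=P[s];sc=S[:,:2].mean(0);w,V=np.linalg.eigh(np.cov(S[:,:2].T));a=V[:,1]*np.sign(V[0,1])
        out[n]=dict(c=c,sc=sc,ang=np.arctan2(a[1],a[0]),r=r,z=np.median(S[:,2]),zt=np.median(P[m][:,2]))
    L,Rr=out["L"],out["R"]
    d=L["sc"]-Rr["sc"];out["yaw"]=np.arctan2(d[1],d[0])-np.pi/2;out["o"]=(L["sc"]+Rr["sc"])/2;out["sep"]=np.linalg.norm(d)
    y=out["yaw"];Rm=np.array([[np.cos(y),-np.sin(y)],[np.sin(y),np.cos(y)]])
    H=(P[:,:2]-out["o"])@Rm
    m=(abs(H[:,1])<0.04)&(H[:,0]>-0.06)&(H[:,0]<0.06)&(abs(P[:,2]-0.065)<0.007)
    xs=H[m];b=[np.percentile(xs[(abs(xs[:,1]-yy)<.006),0],0.8) for yy in (-.03,-.015,0,.015,.03)]
    out["edge"]=np.round(b,4);out["qL"]=L["ang"]-y;out["qR"]=y-Rr["ang"]
    m=(abs(H[:,0])<0.2)&(abs(H[:,1])<.2)&(abs(P[:,2]-.05)<.004);out["deck"]=(np.median(P[m][:,2]),np.percentile(H[m],[.3,99.7],axis=0))
    if pr:
        for k,v in out.items(): print(k,v)
    return out
E
python3 -c "
from loc import *
locate(np.load('top0.npz'))"
```

```text
L {'c': array([0.5453214 , 0.24416764]), 'sc': array([0.53920028, 0.25489412]), 'ang': np.float64(0.39277207513666157), 'r': 0.06822790950536728, 'z': np.float64(0.0675246035513073), 'zt': np.float64(0.08218177763801238)}
R {'c': array([0.57051754, 0.02567694]), 'sc': array([0.5680947 , 0.01544789]), 'ang': np.float64(-0.08555203722632482), 'r': 0.06700337678194046, 'z': np.float64(0.06711022785049336), 'zt': np.float64(0.08291971398536258)}
yaw 0.12009121321939364
o [0.55364749 0.13517101]
sep 0.24118329753733686
edge [-0.0304 -0.0333 -0.0306 -0.0289 -0.0308]
qL 0.2726808619172679
qR 0.20564325044571846
deck (np.float64(0.05056041202116135), array([[-0.06646689, -0.18008002],
       [ 0.12736248,  0.17870684]]))
```

```bash
python3 - <<'E'
s=open('loc.py').read()
a=s.index("        for _ in range(6)");b=s.index("        s=(np")
s=s[:a]+'''        c=np.array(c0)
        for _ in range(15):
            d=np.linalg.norm(P[:,:2]-c,axis=1)
            m=(d<0.062)&(P[:,2]>0.0765)&(P[:,2]<0.095)
            hull=cv2.convexHull(P[m][:,:2].astype(np.float32))[:,0]
            from scipy.optimize import least_squares
            Q=P[m][:,:2]; a=np.arctan2(*(Q-c).T[::-1]); rr=np.linalg.norm(Q-c,axis=1)
            bins=((a+np.pi)/(2*np.pi)*36).astype(int)
            E_=np.array([Q[bins==k][np.argmax(rr[bins==k])] for k in range(36) if (bins==k).any()])
            o=least_squares(lambda p:np.hypot(*(E_-p[:2]).T)-p[2],[*c,.056],loss="soft_l1",f_scale=.001).x;c=o[:2];r=o[2]
'''+s[b:]
s=s.replace('sc=S[:,:2].mean(0)','sc=np.array(cv2.minAreaRect(S[:,:2].astype(np.float32))[0])*0+S[:,:2].mean(0)')
open('loc.py','w').write(s)
E
python3 -c "
from loc import *
locate(np.load('top0.npz'))"
```

```text
L {'c': array([0.53646287, 0.25265782]), 'sc': array([0.5376039 , 0.25518887]), 'ang': np.float64(0.37064077104523746), 'r': np.float64(0.05544874018092884), 'z': np.float64(0.06746553862325799), 'zt': np.float64(0.08232482509674499)}
R {'c': array([0.56616247, 0.01502326]), 'sc': array([0.56711234, 0.01499736]), 'ang': np.float64(-0.08632784135683685), 'r': np.float64(0.05523950127695414), 'z': np.float64(0.06707732270888567), 'zt': np.float64(0.08302497529385833)}
yaw 0.12224125859355661
o [0.55235812 0.13509311]
sep 0.2419973335663186
edge [-0.0292 -0.032  -0.0293 -0.0276 -0.0294]
qL 0.24839951245168085
qR 0.20856909995039347
deck (np.float64(0.05056041202116135), array([[-0.06512045, -0.18031307],
       [ 0.12850442,  0.17848792]]))
```

```bash
python3 - <<'E'
from h import *
from bench import robot
f=np.load("top0.npz");C=cloud(f)
im=f["frame"][:,:,::-1]
cv2.imwrite("pics/br.png",cv2.resize(im[130:384,212:512],None,fx=2.3,fy=2.3))
h=np.clip((C[...,2]+.6)*255/1.2,0,255).astype(np.uint8)
cv2.imwrite("pics/hb.png",cv2.applyColorMap(h,cv2.COLORMAP_JET))
w=robot.grab_frame("wrist");cv2.imwrite("pics/w0.png",w["frame"][:,:,::-1])
for p in [(480,290),(490,310),(450,270),(400,340),(250,372),(480,185),(480,100),(440,80),(413,93),(432,215),(470,155)]: print(p,C[p[1],p[0]].round(3))
E
```

```text
(480, 290) [ 0.232 -0.767 -0.154]
(490, 310) [ 0.166 -0.799 -0.151]
(450, 270) [ 0.25  -0.862 -0.618]
(400, 340) [-0.088 -0.681 -0.734]
(250, 372) [0.072 0.008 0.257]
(480, 185) [ 0.56  -0.596  0.2  ]
(480, 100) [ 0.82  -0.649  0.096]
(440, 80) [ 0.839 -0.482  0.217]
(413, 93) [ 0.806 -0.416  0.201]
(432, 215) [ 0.479 -0.539  0.014]
(470, 155) [ 0.653 -0.609  0.115]
```

View pics/br.png

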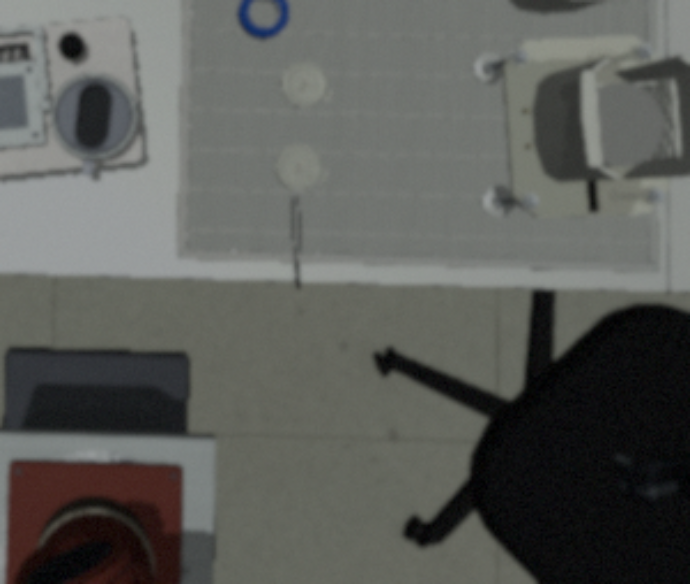

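View pics/hb.png

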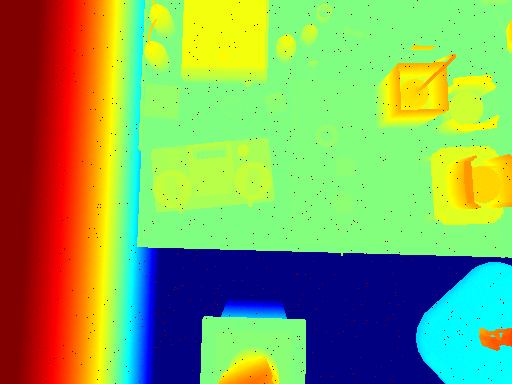

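View pics/w0.png

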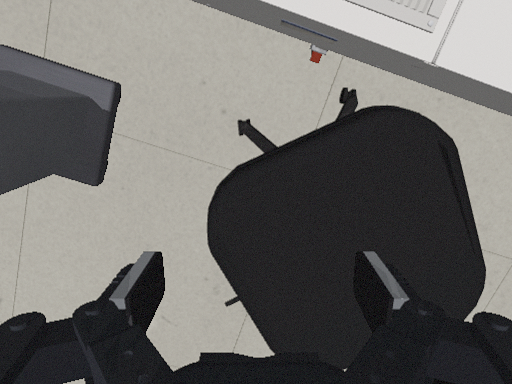

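Emit:
{"method": "apply_moves", "body": {"motion": [20,34,0,0,0,20,34,0,0,0,20,34,0,0,0,20,34,0,0,0,20,34,0,0,0], "squeeze": 20}}

```text
t: 0.65
position: [0.3024, -0.4462, 0.2141]
eef_rot: [-0.0, 0.988, 0.157, -0.0]
ft_force: [0.6, -0.3, 0.2]
grip_width: 0.0125
```

Emit:
{"method": "apply_moves", "body": {"motion": [20,34,0,0,0,20,34,0,0,0,20,34,0,0,0,20,34,0,0,0,20,34,0,0,0]}}

```text
t: 1.15
position: [0.4023, -0.2763, 0.2143]
eef_rot: [0.0, 0.988, 0.157, -0.0]
ft_force: [0.3, 0.1, 0.5]
grip_width: 0.0002
```

Emit:
{"method": "apply_moves", "body": {"motion": [8,40,0,-0.02,0,8,40,0,-0.02,0,8,40,0,-0.02,0,8,40,0,-0.02,0,8,40,0,-0.02,0]}}

```text
t: 1.65
position: [0.4418, -0.0762, 0.2143]
eef_rot: [0.0, 0.994, 0.107, 0.0]
ft_force: [0.3, -0.9, -0.9]
grip_width: 0.0003
```

Emit:
{"method": "apply_moves", "body": {"motion": [8,40,0,-0.02,0,8,40,0,-0.02,0,8,40,0,-0.02,0,8,40,0,-0.02,0,0,0,0,-0.02,0]}}

```text
t: 2.15
position: [0.4738, 0.0882, 0.2145]
eef_rot: [-0.001, 0.998, 0.061, 0.0]
ft_force: [0.9, 0.5, -0.8]
grip_width: -0.0001
```

Emit:
{"method": "apply_moves", "body": {"motion": [1,18,-30,0,0,2,18,-30,0,0,0,0,-30,0,0,0,0,-14,0,0,0,0,0,0,0]}}

```text
t: 2.65
position: [0.4756, 0.1172, 0.1087]
eef_rot: [0.0, 0.998, 0.058, -0.002]
ft_force: [-0.0, 0.3, 0.5]
grip_width: 0.0003
```

```bash
python3 - <<'E'
from bench import robot
from h import *
s=robot.read_state();print(s["position"],s["eef_rot"],s["ft_force"])
for n in ["side","wrist","top"]:
    f=robot.grab_frame(n);np.savez(n+"1.npz",**f);cv2.imwrite(f"pics/{n}1.png",f["frame"][:,:,::-1] if n!="side" else cv2.resize(f["frame"][100:270,130:350,::-1],None,fx=3.5,fy=3.5))
f=np.load("side1.npz");C=cloud(f).reshape(-1,3)
p=s["position"];m=(np.linalg.norm(C[:,:2]-p[:2],axis=1)<.03)&(C[:,2]>0.06)
print(np.percentile(C[m],[0.5,2,50,98],axis=0))
E
```

```text
[0.47556301 0.11718799 0.10865027] [ 1.59558809e-04  9.98338476e-01  5.75924783e-02 -1.83551346e-03] [-0.01241219  0.29980969  0.47801201]
[[0.44644703 0.08757021 0.1263782 ]
 [0.44888018 0.08823264 0.12869228]
 [0.46544916 0.10519541 0.2049432 ]
 [0.4876692  0.13225653 0.44986792]]
```

View pics/side1.png

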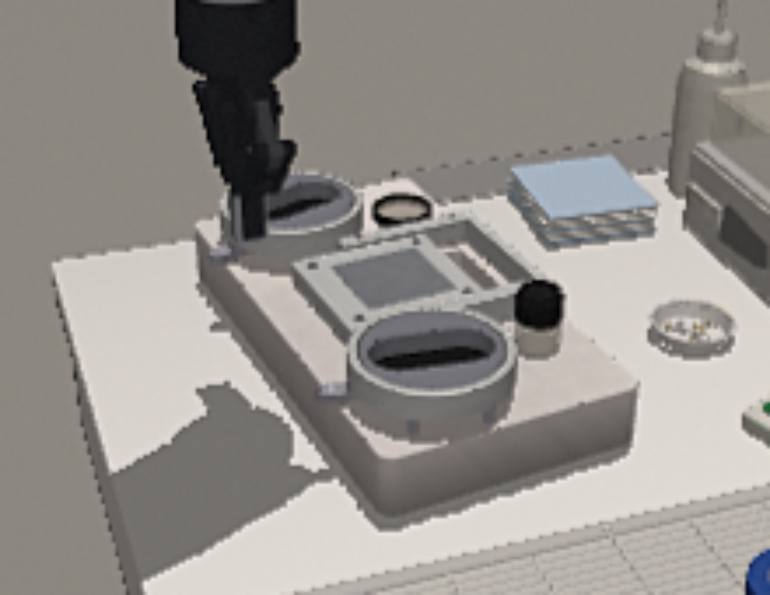

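View pics/wrist1.png

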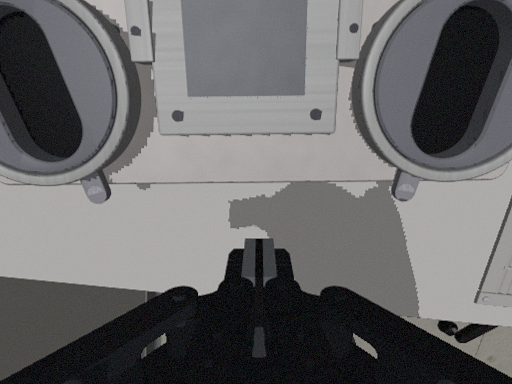

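```bash
python3 - <<'E'
from h import *
f=np.load("side1.npz");K=f["intrinsics"];q=f["rotation"];M=R.from_quat(q[[1,2,3,0]]).as_matrix()
for z in (.1087,.0897):
  for dx,dy in ((0,0),(0.011,0),(0,-.0145)):
    p=M.T@(np.array([.4756+dx,.1172+dy,z])-f["eye"]);u=K@p/p[2];print(z,dx,dy,u,((u[:2]-[130,100])*3.5).round())
C=cloud(f)
for v in range(150,176,3):
    print(v,[(round(float(x),3)) for x in C[v,194:212:2,2]], C[v,202].round(3))
E
```

```text
0.1087 0 0 [201.32136012 174.29843366   1.        ] [250. 260.]
0.1087 0.011 0 [205.84517193 173.58558273   1.        ] [265. 258.]
0.1087 0 -0.0145 [202.80269328 177.12496436   1.        ] [255. 270.]
0.0897 0 0 [201.76121829 181.25834023   1.        ] [251. 284.]
0.0897 0.011 0 [206.23810126 180.52941069   1.        ] [267. 282.]
0.0897 0 -0.0145 [203.23260083 184.13769173   1.        ] [256. 294.]
150 [0.172, 0.178, 0.182, 0.19, 0.196, 0.195, 0.193, 0.191, 0.191] [0.47  0.067 0.196]
153 [0.018, 0.172, 0.176, 0.181, 0.185, 0.179, 0.178, 0.176, 0.179] [0.471 0.074 0.185]
156 [0.08, 0.16, 0.161, 0.175, 0.164, 0.164, 0.078, 0.077, 0.073] [0.477 0.103 0.164]
159 [0.081, 0.152, 0.154, 0.157, 0.154, 0.155, 0.07, 0.068, 0.065] [0.477 0.107 0.154]
162 [0.079, 0.143, 0.146, 0.149, 0.146, 0.148, 0.143, 0.065, 0.065] [0.477 0.107 0.146]
165 [0.069, 0.134, 0.14, 0.142, 0.139, 0.138, 0.133, 0.08, 0.08] [0.476 0.107 0.139]
168 [0.049, 0.066, 0.132, 0.134, 0.129, 0.126, 0.075, 0.078, 0.075] [0.477 0.111 0.129]
171 [0.059, 0.06, 0.058, 0.063, 0.065, 0.065, 0.065, 0.065, 0.068] [0.498 0.213 0.065]
174 [0.056, 0.053, 0.05, 0.049, 0.049, 0.049, 0.049, 0.049, 0.05] [0.5   0.224 0.049]
```

```bash
python3 - <<'E'
from h import *
from bench import robot
print(robot.read_state()["position"])
f=robot.grab_frame("side");np.savez("side2.npz",**f);C=cloud(f)
cv2.imwrite("pics/s2.png",cv2.resize(f["frame"][130:200,170:250,::-1],None,fx=8,fy=8,interpolation=cv2.INTER_NEAREST))
for v in range(150,190,3): print(v,C[v,194:212:3,2].round(3))
f=np.load("wrist1.npz");C=cloud(f);print(f["eye"])
K=f["intrinsics"];q=f["rotation"];M=R.from_quat(q[[1,2,3,0]]).as_matrix()
for z in (.1287,.1087,.0897):
    p=M.T@(np.array([.4756,.1172,z])-f["eye"]);u=K@p/p[2];print(z,u,p)
for v in range(230,280,5): print(v,C[v,245:275:6].round(3).tolist())
E
```

```text
[0.47776901 0.11792465 0.1116368 ]
150 [0.172 0.179 0.188 0.192 0.19  0.184]
153 [0.017 0.171 0.18  0.179 0.178 0.176]
156 [0.082 0.161 0.164 0.162 0.156 0.074]
159 [0.081 0.153 0.156 0.155 0.153 0.065]
162 [0.08  0.144 0.147 0.147 0.147 0.065]
165 [0.07  0.136 0.139 0.14  0.137 0.078]
168 [0.049 0.067 0.13  0.072 0.076 0.074]
171 [0.061 0.059 0.063 0.065 0.066 0.068]
174 [0.054 0.049 0.048 0.05  0.051 0.05 ]
177 [0.044 0.05  0.05  0.048 0.052 0.048]
180 [0.034 0.046 0.585 0.051 0.049 0.05 ]
183 [0.025 0.038 0.05  0.585 0.05  0.049]
186 [0.013 0.026 0.039 0.049 0.05  0.051]
189 [-0.001  0.016  0.028  0.042  0.049  0.048]
[0.551882   0.12595365 0.26984872]
0.1287 [259.11462427 259.43310489   1.        ] [0.0001924  0.03177472 0.15750829]
0.1087 [259.12054222 241.47862511   1.        ] [0.00021896 0.02588055 0.17662002]
0.0897 [259.12508856 227.68545584   1.        ] [0.00024419 0.02028108 0.19477615]
230 [[0.434, 0.125, -0.0], [0.435, 0.12, 0.001], [0.436, 0.115, 0.001], [0.436, 0.109, 0.0], [0.436, 0.104, -0.0]]
235 [[0.428, 0.125, -0.001], [0.43, 0.119, 0.001], [0.43, 0.114, -0.001]
[... 296 characters left out ...]
0.125, 0.144], [0.488, 0.122, 0.144], [0.488, 0.12, 0.144], [0.488, 0.117, 0.144], [0.489, 0.114, 0.144]]
255 [[0.488, 0.124, 0.149], [0.488, 0.122, 0.148], [0.488, 0.12, 0.149], [0.489, 0.117, 0.149], [0.489, 0.115, 0.149]]
260 [[0.488, 0.124, 0.153], [0.488, 0.122, 0.153], [0.488, 0.119, 0.152], [0.488, 0.117, 0.152], [0.488, 0.115, 0.152]]
265 [[0.488, 0.124, 0.157], [0.488, 0.122, 0.156], [0.488, 0.119, 0.156], [0.489, 0.117, 0.157], [0.488, 0.115, 0.156]]
270 [[0.488, 0.124, 0.16], [0.488, 0.122, 0.16], [0.488, 0.119, 0.16], [0.489, 0.117, 0.161], [0.489, 0.115, 0.16]]
275 [[0.487, 0.124, 0.163], [0.488, 0.122, 0.164], [0.488, 0.119, 0.164], [0.488, 0.117, 0.164], [0.489, 0.115, 0.164]]
```

View pics/s2.png

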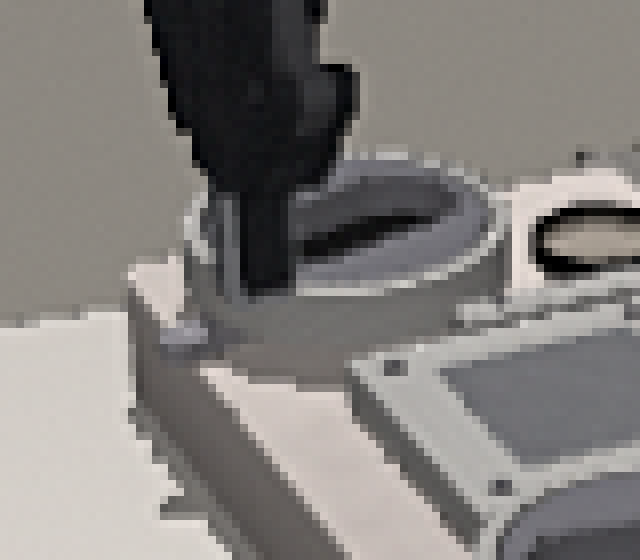

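Emit:
{"method": "apply_moves", "body": {"motion": [0,4,-20,0,0,-1,3,-20,0,0,0,0,-12,0,0,0,0,0,0,0,0,0,0,0,0]}}

```text
t: 3.35
position: [0.4764, 0.1251, 0.0591]
eef_rot: [-0.0, 0.998, 0.058, 0.0]
ft_force: [0.2, -0.1, 0.0]
grip_width: -0.0003
```

```bash
cat > tip.py <<'E'
from h import *
from bench import robot
import sys
s=robot.read_state();print(s["t"],s["position"].round(4),s["eef_rot"].round(4),s["ft_force"].round(2))
f=robot.grab_frame("wrist");C=cloud(f);cv2.imwrite(f"pics/{sys.argv[1]}.png",f["frame"][:,:,::-1])
for v in range(220,262,4): print(v,C[v,247:273:8].round(3).tolist())
E
python3 tip.py w3
python3 - <<'E'
from h import *
from bench import robot
f=robot.grab_frame("side");cv2.imwrite("pics/s3.png",cv2.resize(f["frame"][130:220,150:270,::-1],None,fx=6,fy=6,interpolation=cv2.INTER_NEAREST))
E
```

```text
3.35 [0.4764 0.1251 0.0591] [-1.000e-04  9.983e-01  5.770e-02  4.000e-04] [ 0.18 -0.07  0.04]
220 [[0.464, 0.132, -0.0], [0.465, 0.127, -0.0], [0.466, 0.121, 0.0], [0.466, 0.115, 0.001]]
224 [[0.461, 0.132, 0.0], [0.462, 0.126, 0.0], [0.462, 0.12, -0.001], [0.463, 0.115, -0.0]]
228 [[0.458, 0.132, 0.0], [0.458, 0.126, -0.001], [0.459, 0.12, 0.0], [0.46, 0.114, 0.0]]
232 [[0.455, 0.131, 0.0], [0.456, 0.126, 0.001], [0.456, 0.12, 0.0], [0.457, 0.114, 0.001]]
236 [[0.452, 0.131, 0.001], [0.452, 0.125, -0.001], [0.453, 0.119, -0.0], [0.454, 0.114, 0.001]]
240 [[0.488, 0.132, 0.084], [0.487, 0.128, 0.082], [0.488, 0.124, 0.082], [0.489, 0.121, 0.083]]
244 [[0.488, 0.132, 0.088], [0.488, 0.128, 0.087], [0.488, 0.125, 0.086], [0.488, 0.121, 0.086]]
248 [[0.487, 0.131, 0.09], [0.488, 0.128, 0.091], [0.488, 0.125, 0.091], [0.489, 0.121, 0.092]]
252 [[0.487, 0.131, 0.095], [0.487, 0.128, 0.094], [0.488, 0.125, 0.095], [0.489, 0.121, 0.095]]
256 [[0.487, 0.131, 0.098], [0.488, 0.128, 0.099], [0.488, 0.125, 0.098], [0.489, 0.121, 0.099]]
260 [[0.487, 0.131, 0.101], [0.488, 0.128, 0.102], [0.487, 0.125, 0.1], [0.489, 0.122, 0.102]]
```

View pics/w3.png

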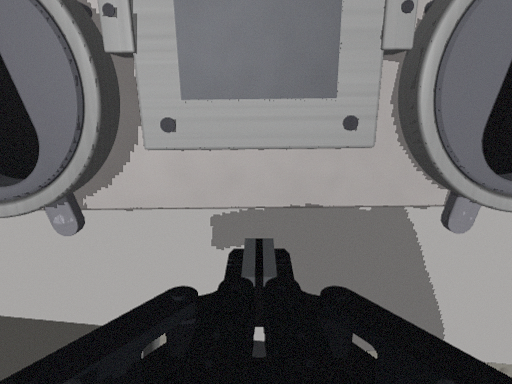

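View pics/s3.png

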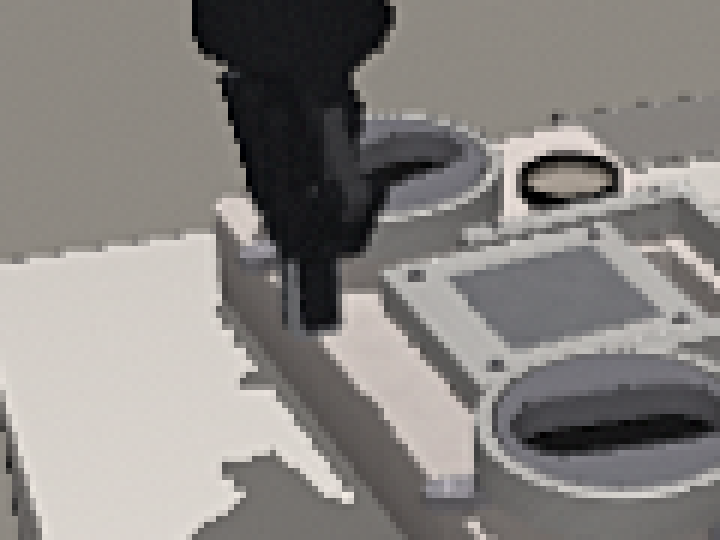

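Emit:
{"method": "apply_moves", "body": {"motion": [0,0,-12,0,0,0,0,-11,0,0,10,1.2,0,0,0,10,1.2,0,0,0,5,0.6,0,0,0]}}

```text
t: 3.95
position: [0.5025, 0.1285, 0.0355]
eef_rot: [-0.0, 0.998, 0.058, 0.0]
ft_force: [-0.1, -1.6, 0.3]
grip_width: 0.0
```

Emit:
{"method": "apply_moves", "body": {"motion": [5,0.6,0,0,0,5,0.6,0,0,0,5,0.6,0,0,0,5,0.6,0,0,0,5,0.6,0,0,0]}}

```text
t: 4.45
position: [0.5255, 0.1312, 0.0352]
eef_rot: [0.0, 0.998, 0.058, -0.001]
ft_force: [-4.2, -0.7, 2.9]
grip_width: -0.0002
```

```bash
python3 tip.py w4
```

```text
4.45 [0.5255 0.1312 0.0352] [ 1.000e-04  9.983e-01  5.790e-02 -6.000e-04] [-4.24 -0.72  2.9 ]
220 [[0.549, 0.139, 0.066], [0.55, 0.136, 0.067], [0.55, 0.132, 0.066], [0.551, 0.129, 0.067]]
224 [[0.547, 0.139, 0.066], [0.548, 0.135, 0.065], [0.549, 0.132, 0.067], [0.548, 0.129, 0.065]]
228 [[0.546, 0.139, 0.067], [0.546, 0.135, 0.066], [0.546, 0.132, 0.066], [0.547, 0.128, 0.067]]
232 [[0.544, 0.138, 0.066], [0.544, 0.135, 0.066], [0.545, 0.132, 0.066], [0.545, 0.128, 0.067]]
236 [[0.542, 0.138, 0.065], [0.542, 0.135, 0.066], [0.543, 0.131, 0.067], [0.543, 0.128, 0.067]]
240 [[0.54, 0.138, 0.066], [0.54, 0.135, 0.066], [0.541, 0.131, 0.066], [0.541, 0.128, 0.067]]
244 [[0.538, 0.138, 0.065], [0.539, 0.134, 0.066], [0.538, 0.131, 0.065], [0.539, 0.127, 0.066]]
248 [[0.537, 0.138, 0.067], [0.537, 0.134, 0.067], [0.537, 0.131, 0.067], [0.538, 0.127, 0.067]]
252 [[0.537, 0.137, 0.071], [0.537, 0.134, 0.071], [0.537, 0.131, 0.071], [0.537, 0.127, 0.07]]
256 [[0.536, 0.137, 0.073], [0.537, 0.134, 0.075], [0.538, 0.131, 0.075], [0.538, 0.128, 0.074]]
260 [[0.536, 0.137, 0.077], [0.537, 0.134, 0.077], [0.537, 0.131, 0.077], [0.538, 0.128, 0.079]]
```

View pics/w4.png

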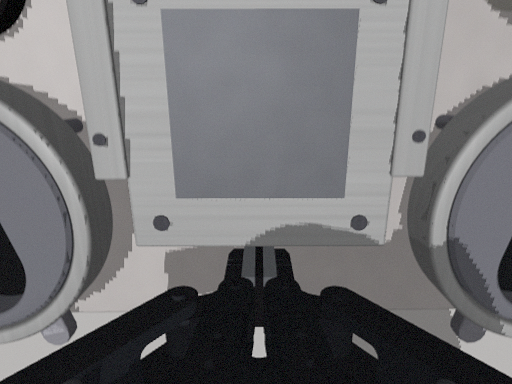

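Emit:
{"method": "apply_moves", "body": {"motion": [5,0.6,0,0,0,5,0.6,0,0,0,4,0.5,0,0,0,4,0.5,0,0,0,2,0.2,0,0,0]}}

```text
t: 5.0
position: [0.5462, 0.1336, 0.0352]
eef_rot: [-0.0, 0.998, 0.058, -0.0]
ft_force: [-3.3, 0.3, 0.1]
grip_width: -0.0001
```

Emit:
{"method": "apply_moves", "body": {"motion": [2,0.2,0,0,0,2,0.2,0,0,0,1,0.1,0,0,0,1,0.1,0,0,0,0,0,0,0,0]}}

```text
t: 5.5
position: [0.5519, 0.1341, 0.0353]
eef_rot: [0.0, 0.998, 0.058, -0.0]
ft_force: [-1.7, -0.3, -1.1]
grip_width: -0.0002
```

Emit:
{"method": "apply_moves", "body": {"motion": [1,0.1,0,0,0,1,0.1,0,0,0,1,0.1,0,0,0,0,0,0,0,0,0,0,0,0,0]}}

```text
t: 6.0
position: [0.5519, 0.134, 0.0351]
eef_rot: [0.001, 0.998, 0.058, -0.003]
ft_force: [-15.9, -3.1, 11.1]
grip_width: 0.0
```

```bash
python3 - <<'E'
from h import *
from bench import robot
f=robot.grab_frame("top");np.savez("top2.npz",**f)
cv2.imwrite("pics/t2.png",cv2.resize(f["frame"][125:225,140:290,::-1],None,fx=5,fy=5,interpolation=cv2.INTER_CUBIC))
f=robot.grab_frame("side");cv2.imwrite("pics/s4.png",cv2.resize(f["frame"][130:250,170:330,::-1],None,fx=5,fy=5,interpolation=cv2.INTER_CUBIC))
E
```

```text
(no output)
```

View pics/t2.png

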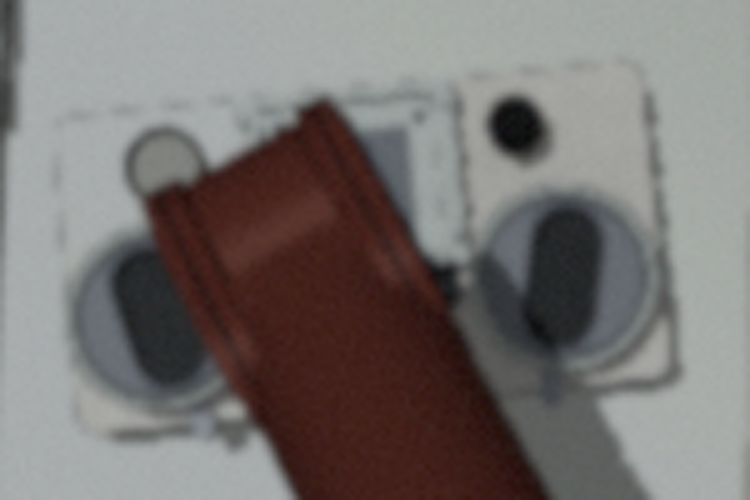

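View pics/s4.png

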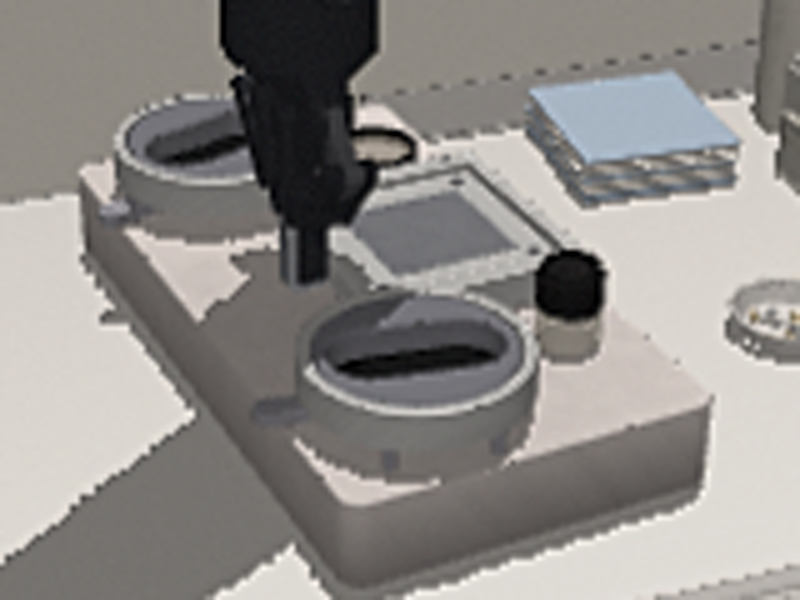

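Emit:
{"method": "apply_moves", "body": {"motion": [-7,-0.9,0,0,0,-8,-1,5,0,0,0,0,30,0,0,0,0,30,0,0,0,0,20,0,0]}}

```text
t: 6.6
position: [0.5408, 0.133, 0.1231]
eef_rot: [-0.0, 0.998, 0.058, 0.002]
ft_force: [0.6, -0.3, -0.8]
grip_width: -0.0001
```

Emit:
{"method": "apply_moves", "body": {"motion": [6,33,0,0,0,6,33,0,0,0,6,33,0,0,0,3,30,0,0,0,0,0,0,0,0]}}

```text
t: 7.1
position: [0.5599, 0.2671, 0.1213]
eef_rot: [-0.002, 0.998, 0.061, 0.001]
ft_force: [0.2, -0.2, -0.1]
grip_width: -0.0002
```

```bash
python3 tip.py w5; python3 - <<'E'
from h import *
from bench import robot
f=robot.grab_frame("top");np.savez("top3.npz",**f)
cv2.imwrite("pics/t3.png",cv2.resize(f["frame"][125:225,140:290,::-1],None,fx=5,fy=5,interpolation=cv2.INTER_CUBIC))
C=cloud(f).reshape(-1,3);O=np.array([.5516,.1343]);y=.1235
H=(C[:,:2]-O)@np.array([[np.cos(y),-np.sin(y)],[np.sin(y),np.cos(y)]])
for yy in (-.045,-.035,-.025,-.015,-.005,.005):
    m=(abs(H[:,1]-yy)<.004)&(abs(H[:,0])<.05)&(C[:,2]<.075); i=np.argsort(H[m,0]); print(yy,[ (round(a*1e3),round(b*1e3)) for a,b in zip(H[m][i,0],C[m][i,2]) if -.005<a<.02])
E
```

```text
7.1 [0.5599 0.2671 0.1213] [-1.900e-03  9.982e-01  6.070e-02  7.000e-04] [ 0.23 -0.21 -0.15]
220 [[0.549, 0.274, 0.066], [0.55, 0.269, 0.066], [0.551, 0.263, 0.066], [0.552, 0.258, 0.067]]
224 [[0.546, 0.274, 0.066], [0.547, 0.269, 0.067], [0.547, 0.263, 0.066], [0.548, 0.257, 0.066]]
228 [[0.543, 0.274, 0.067], [0.543, 0.268, 0.065], [0.544, 0.262, 0.066], [0.545, 0.257, 0.066]]
232 [[0.54, 0.273, 0.066], [0.54, 0.268, 0.065], [0.541, 0.262, 0.066], [0.542, 0.256, 0.066]]
236 [[0.537, 0.273, 0.065], [0.538, 0.267, 0.066], [0.538, 0.262, 0.066], [0.539, 0.256, 0.065]]
240 [[0.571, 0.274, 0.145], [0.571, 0.27, 0.145], [0.572, 0.266, 0.145], [0.572, 0.263, 0.145]]
244 [[0.571, 0.274, 0.149], [0.571, 0.27, 0.149], [0.572, 0.266, 0.149], [0.573, 0.263, 0.15]]
248 [[0.571, 0.273, 0.154], [0.571, 0.27, 0.153], [0.572, 0.267, 0.153], [0.572, 0.263, 0.153]]
252 [[0.571, 0.273, 0.157], [0.571, 0.27, 0.157], [0.572, 0.267, 0.157], [0.572, 0.263, 0.157]]
256 [[0.571, 0.273, 0.16], [0.571, 0.27, 0.16], [0.572, 0.267, 0.16], [0.573, 0.263, 0.162]]
260 [[0.571, 0.273, 0.164], [0.571, 0.27, 0.163],
[... 708 characters left out ...]
68), (17, 72), (17, 66), (18, 64)]
-0.015 [(-5, 52), (-5, 53), (-4, 46), (-2, 50), (-2, 52), (-1, 55), (2, 50), (2, 51), (5, 51), (5, 51), (8, 51), (8, 52), (9, 68), (9, 70), (10, 62), (12, 71), (12, 69), (13, 66), (15, 71), (15, 67), (15, 69), (18, 68), (19, 64), (19, 65)]
-0.005 [(-4, 54), (-4, 48), (-3, 51), (-1, 57), (-1, 52), (2, 53), (3, 50), (5, 57), (6, 53), (6, 52), (8, 57), (8, 52), (9, 56), (10, 69), (10, 66), (10, 69), (13, 70), (13, 66), (14, 68), (16, 65), (17, 68), (19, 67)]
0.005 [(-3, 53), (-2, 51), (0, 50), (1, 50), (1, 51), (3, 50), (4, 52), (4, 47), (7, 49), (7, 50), (7, 53), (9, 66), (9, 61), (11, 66), (12, 61), (14, 70), (14, 67), (15, 70), (17, 64), (18, 65), (18, 68)]
```

View pics/w5.png

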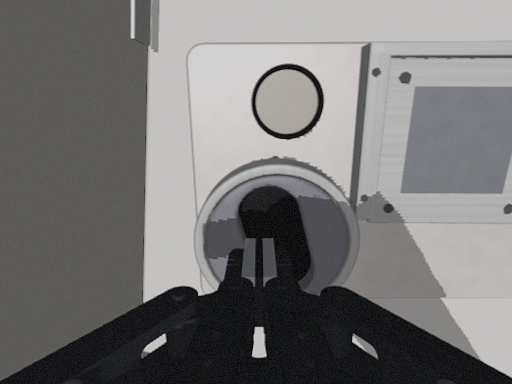

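View pics/t3.png

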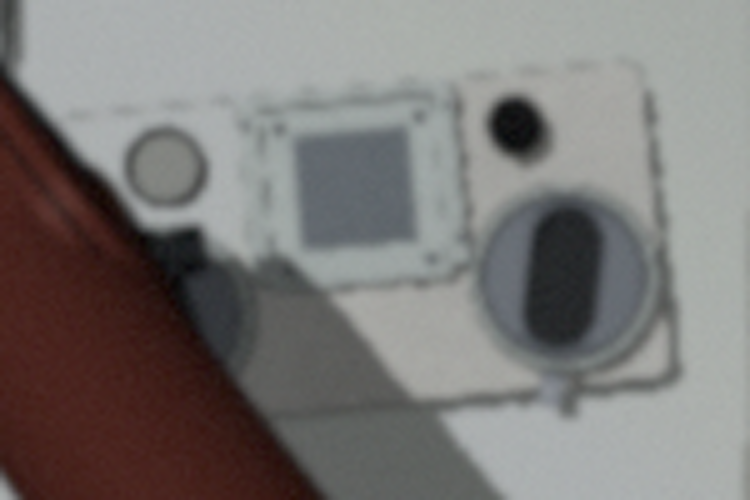

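Emit:
{"method": "apply_moves", "body": {"motion": [-1,-4,-10,0,0,0,-1,-22,0,0,0,0,-20,0,0,0,0,-12,0,0,0,0,-5,0,0]}}

```text
t: 7.7
position: [0.5592, 0.2552, 0.0499]
eef_rot: [0.0, 0.998, 0.057, -0.001]
ft_force: [-0.6, 0.5, 1.4]
grip_width: 0.0003
```

```bash
python3 tip.py w6;python3 - <<'E'
from h import *
from bench import robot
f=robot.grab_frame("side");cv2.imwrite("pics/s6.png",cv2.resize(f["frame"][110:230,150:310,::-1],None,fx=5,fy=5,interpolation=cv2.INTER_CUBIC))
E
```

```text
7.7 [0.5592 0.2552 0.0499] [ 3.000e-04  9.984e-01  5.730e-02 -9.000e-04] [-0.64  0.54  1.42]
220 [[0.583, 0.263, 0.081], [0.584, 0.26, 0.083], [0.584, 0.256, 0.081], [0.584, 0.253, 0.081]]
224 [[0.581, 0.263, 0.081], [0.581, 0.259, 0.081], [0.582, 0.256, 0.081], [0.583, 0.253, 0.082]]
228 [[0.573, 0.262, 0.065], [0.573, 0.259, 0.065], [0.58, 0.256, 0.08], [0.581, 0.252, 0.082]]
232 [[0.571, 0.262, 0.066], [0.571, 0.258, 0.066], [0.572, 0.255, 0.066], [0.579, 0.252, 0.081]]
236 [[0.569, 0.262, 0.067], [0.57, 0.258, 0.068], [0.57, 0.254, 0.066], [0.57, 0.25, 0.066]]
240 [[0.571, 0.262, 0.075], [0.57, 0.258, 0.073], [0.571, 0.255, 0.074], [0.571, 0.251, 0.073]]
244 [[0.57, 0.262, 0.077], [0.571, 0.258, 0.078], [0.571, 0.255, 0.078], [0.571, 0.251, 0.077]]
248 [[0.57, 0.262, 0.082], [0.571, 0.258, 0.082], [0.571, 0.255, 0.081], [0.571, 0.251, 0.082]]
252 [[0.571, 0.261, 0.086], [0.571, 0.258, 0.086], [0.571, 0.255, 0.086], [0.571, 0.251, 0.085]]
256 [[0.57, 0.261, 0.088], [0.57, 0.258, 0.088], [0.571, 0.255, 0.089], [0.571, 0.251, 0.089]]
260 [[0.57, 0.261, 0.091], [0.571, 0.258, 0.093], [0.571, 0.255, 0.092], [0.571, 0.252, 0.092]]
```

View pics/w6.png

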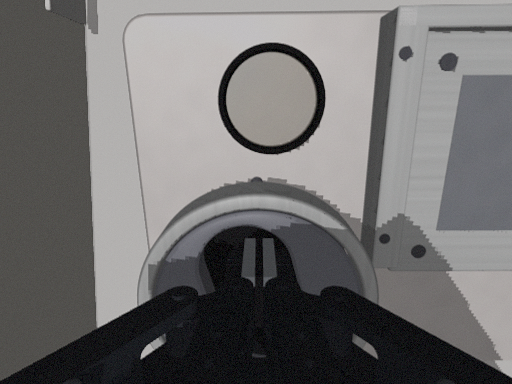

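View pics/s6.png

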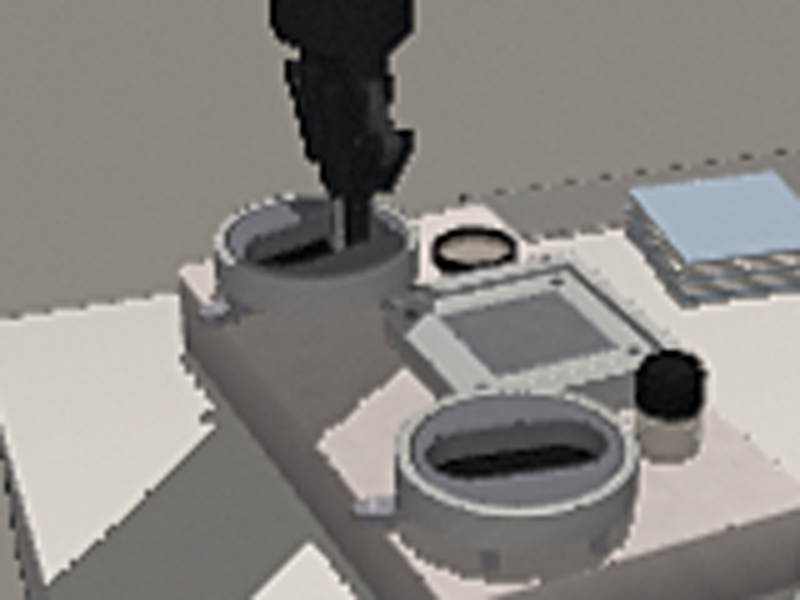

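Emit:
{"method": "apply_moves", "body": {"motion": [0.5,5.4,0,0,0,-1.8,4.4,0,0,0,-2.7,4,0,0,0,-3.5,3.3,0,0,0,-4,2.6,0,0,0]}}

```text
t: 8.3
position: [0.5496, 0.272, 0.0517]
eef_rot: [0.003, 0.998, 0.057, 0.0]
ft_force: [1.9, -18.1, 8.2]
grip_width: -0.0002
```

Emit:
{"method": "apply_moves", "body": {"motion": [-4.5,1.7,0,0,0,-4.7,0.8,0,0,0,-4.8,-0.1,0,0,0,-4.7,-1.1,0,0,0,0,0,0,0,0]}}

```text
t: 8.8
position: [0.535, 0.2697, 0.0518]
eef_rot: [0.004, 0.998, 0.055, 0.003]
ft_force: [14.5, -21.0, -0.0]
grip_width: -0.0003
```

```bash
python3 tip.py w7|head -1;python3 - <<'E'
from h import *
from bench import robot
f=robot.grab_frame("side");cv2.imwrite("pics/s7.png",cv2.resize(f["frame"][110:230,150:310,::-1],None,fx=5,fy=5,interpolation=cv2.INTER_CUBIC))
E
```

```text
8.8 [0.535  0.2697 0.0518] [0.0045 0.9985 0.0546 0.0031] [ 14.53 -20.97  -0.03]
```

View pics/w7.png

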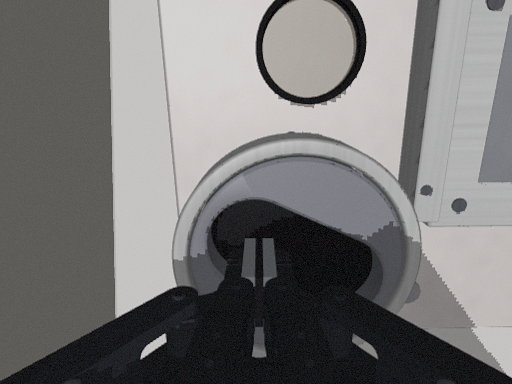

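View pics/s7.png

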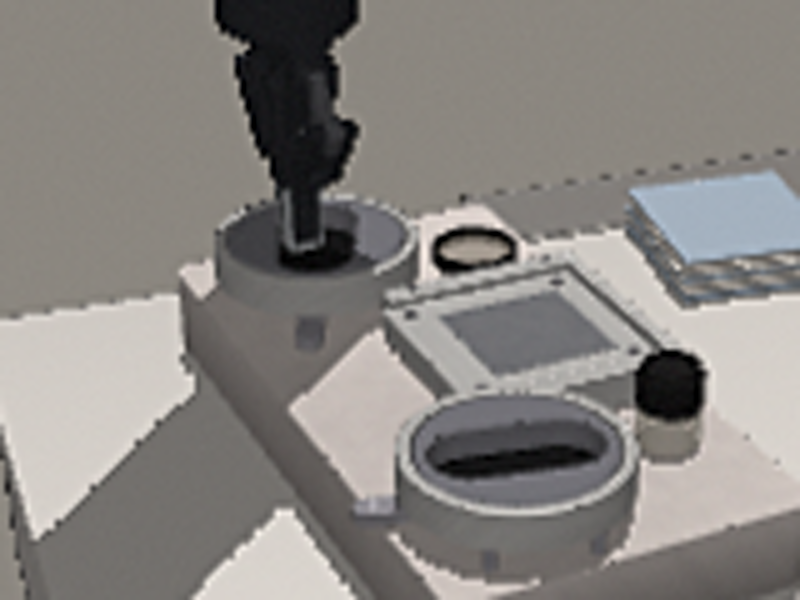

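Emit:
{"method": "apply_moves", "body": {"motion": [-2,-4,0,0,0,-3,-2,0,0,0,-2,0,0,0,0,-2,0,0,0,0,0,0,0,0,0]}}

```text
t: 9.4
position: [0.5296, 0.2643, 0.0521]
eef_rot: [0.003, 0.999, 0.054, 0.006]
ft_force: [29.0, -17.2, -10.8]
grip_width: -0.0001
```

```bash
python3 tip.py w8|head -1
```

```text
9.4 [0.5296 0.2643 0.0521] [0.0031 0.9985 0.054  0.006 ] [ 29.   -17.15 -10.84]
```

View pics/w8.png

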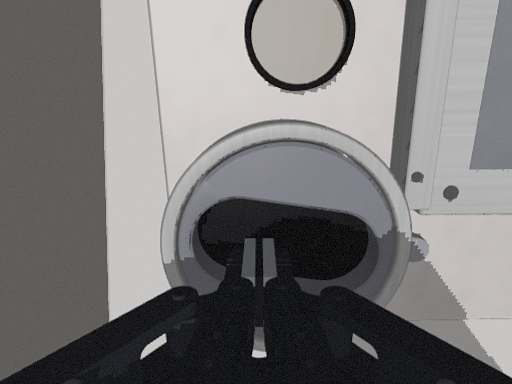

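Emit:
{"method": "apply_moves", "body": {"motion": [5,0,0,0,0,4,0,0,0,0,0,4,0,0,0,0,2,0,0,0,0,0,0,0,0]}}

```text
t: 9.95
position: [0.5321, 0.2744, 0.0515]
eef_rot: [0.002, 0.998, 0.057, 0.001]
ft_force: [9.1, -11.3, -0.7]
grip_width: 0.0003
```

Emit:
{"method": "apply_moves", "body": {"motion": [-2,0,0,0,0,-2,0,0,0,0,-2,0,0,0,0,-2,0,0,0,0,0,0,0,0,0]}}

```text
t: 10.45
position: [0.5276, 0.2713, 0.0517]
eef_rot: [0.003, 0.998, 0.055, 0.004]
ft_force: [20.7, -17.7, -5.9]
grip_width: 0.0003
```

```bash
python3 tip.py w9|head -1; python3 - <<'E'
from h import *
from bench import robot
f=robot.grab_frame("wrist");C=cloud(f).reshape(-1,3);c=np.array([.5368,.2535])
m=(np.linalg.norm(C[:,:2]-c,axis=1)<.045)&(C[:,2]>.06)&(C[:,2]<.0735)
print(m.sum())
H=(C[:,:2]-c)
# top-face points on far side, slot far wall edge: max x of floor pts per y
for y in np.arange(-.03,.031,.006):
    k=m&(abs(H[:,1]-y)<.001); print(round(y,3), H[k,0].max().round(4) if k.any() else None)
E
```

```text
10.45 [0.5276 0.2713 0.0517] [0.0032 0.9985 0.055  0.0038] [ 20.74 -17.74  -5.94]
10334
-0.03 0.022
-0.024 0.0223
-0.018 0.0218
-0.012 0.0214
-0.006 0.02
-0.0 0.0192
0.006 0.0187
0.012 0.0179
0.018 0.0167
0.024 0.0162
0.03 0.0148
```

View pics/w9.png

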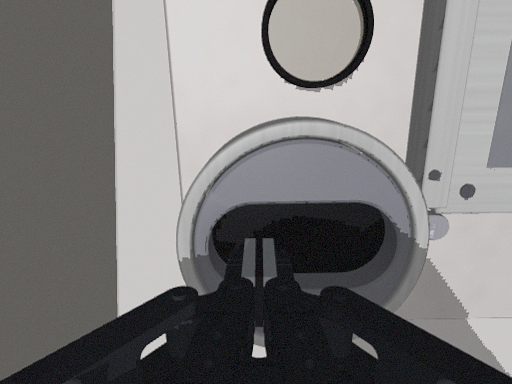

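Emit:
{"method": "apply_moves", "body": {"motion": [4,-2,0,0,0,3,-2,0,0,0,3,-2,0,0,0,0,0,20,0,0,0,0,30,0,0]}}

```text
t: 11.05
position: [0.5297, 0.2721, 0.1003]
eef_rot: [0.0, 0.998, 0.059, -0.002]
ft_force: [0.3, 0.2, 0.9]
grip_width: -0.0001
```

Emit:
{"method": "apply_moves", "body": {"motion": [0,0,20,0,0,2,-40,0,0,0,2,-45,0,0,0,2,-45,0,0,0,2,-45,0,0,0]}}

```text
t: 11.55
position: [0.5391, 0.0964, 0.1215]
eef_rot: [-0.0, 0.998, 0.059, 0.0]
ft_force: [0.7, -0.5, -0.3]
grip_width: 0.0001
```

Emit:
{"method": "apply_moves", "body": {"motion": [0,-40,0,0,0,0,-30,0,0,0,0,0,0,0,0,0,0,0,0,0,0,0,0,0,0]}}

```text
t: 12.05
position: [0.5395, 0.0287, 0.1215]
eef_rot: [-0.0, 0.998, 0.059, 0.0]
ft_force: [-1.1, -0.4, 0.2]
grip_width: 0.0
```

```bash
python3 tip.py w10|head -1; python3 - <<'E'
from h import *
from bench import robot
f=robot.grab_frame("top");np.savez("top4.npz",**f)
cv2.imwrite("pics/t4.png",cv2.resize(f["frame"][125:225,140:290,::-1],None,fx=5,fy=5,interpolation=cv2.INTER_CUBIC))
E
```

```text
12.05 [0.5395 0.0287 0.1215] [-5.000e-04  9.982e-01  5.920e-02  1.000e-04] [-1.08 -0.39  0.22]
```

View pics/w10.png

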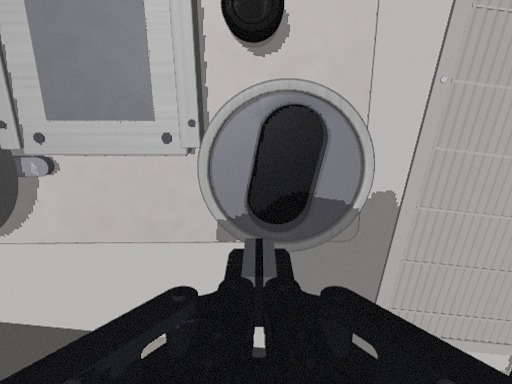

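View pics/t4.png

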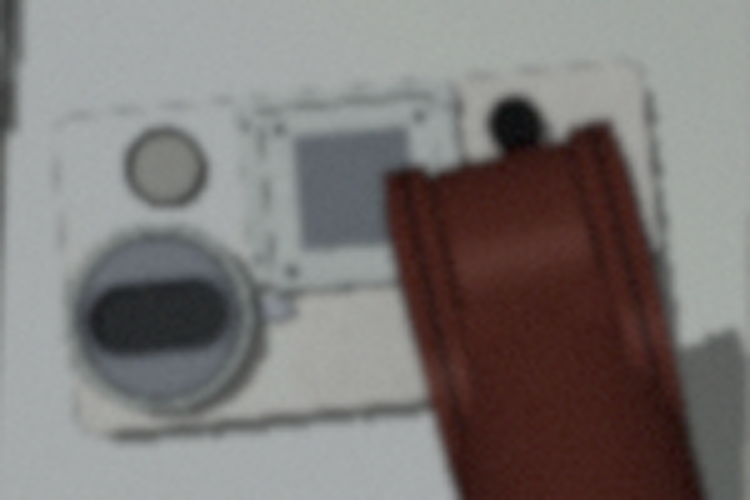

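Emit:
{"method": "apply_moves", "body": {"motion": [3,-7,0,0,0,2,-5,-15,0,0,0,0,-25,0,0,0,0,-20,0,0,0,0,-10,0,0]}}

```text
t: 12.65
position: [0.5435, 0.0144, 0.0488]
eef_rot: [-0.0, 0.998, 0.058, -0.001]
ft_force: [-6.9, -0.9, 36.7]
grip_width: 0.0
```

```bash
python3 tip.py w11
```

```text
12.65 [0.5435 0.0144 0.0488] [-3.000e-04  9.983e-01  5.790e-02 -1.300e-03] [-6.91 -0.94 36.73]
220 [[0.562, 0.022, 0.067], [0.563, 0.018, 0.067], [0.563, 0.015, 0.066], [0.563, 0.011, 0.067]]
224 [[0.559, 0.022, 0.065], [0.56, 0.018, 0.066], [0.56, 0.014, 0.065], [0.561, 0.011, 0.067]]
228 [[0.558, 0.022, 0.067], [0.559, 0.018, 0.067], [0.558, 0.014, 0.066], [0.559, 0.01, 0.066]]
232 [[0.556, 0.021, 0.066], [0.556, 0.018, 0.065], [0.557, 0.014, 0.066], [0.557, 0.01, 0.066]]
236 [[0.553, 0.021, 0.065], [0.554, 0.017, 0.066], [0.554, 0.014, 0.066], [0.555, 0.01, 0.066]]
240 [[0.554, 0.021, 0.072], [0.555, 0.017, 0.073], [0.555, 0.014, 0.072], [0.556, 0.01, 0.073]]
244 [[0.554, 0.021, 0.076], [0.555, 0.017, 0.076], [0.556, 0.014, 0.078], [0.556, 0.01, 0.076]]
248 [[0.555, 0.021, 0.08], [0.555, 0.017, 0.081], [0.556, 0.014, 0.081], [0.556, 0.01, 0.081]]
252 [[0.554, 0.021, 0.084], [0.555, 0.017, 0.085], [0.556, 0.014, 0.084], [0.556, 0.011, 0.085]]
256 [[0.619, 0.023, 0.208], [0.555, 0.017, 0.088], [0.556, 0.014, 0.088], [0.556, 0.011, 0.088]]
260 [[0.555, 0.02, 0.091], [0.555, 0.017, 0.092], [0.556, 0.014, 0.092], [0.555, 0.011, 0.09]]
```

View pics/w11.png

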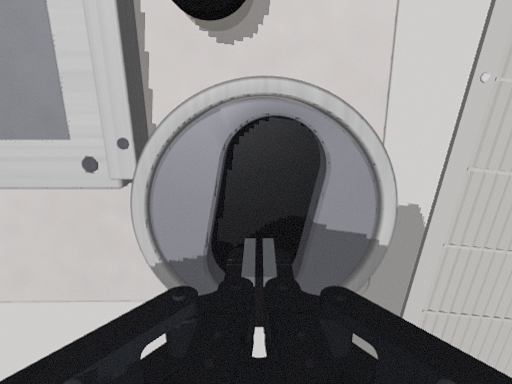

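Emit:
{"method": "apply_moves", "body": {"motion": [1,1,3,0,0,0,0,0,0,0,0,0,0,0,0,0,0,0,0,0,0,0,0,0,0]}}

```text
t: 13.2
position: [0.5457, 0.0155, 0.0544]
eef_rot: [0.0, 0.998, 0.058, 0.0]
ft_force: [0.9, -1.2, 0.1]
grip_width: -0.0001
```

Emit:
{"method": "apply_moves", "body": {"motion": [1.9,6.2,0,0,0,1.7,3.6,0,0,0,2.4,3.2,0,0,0,2.9,2.7,0,0,0,3.5,2,0,0,0]}}

```text
t: 13.7
position: [0.558, 0.0303, 0.0541]
eef_rot: [0.002, 0.998, 0.057, -0.001]
ft_force: [-1.2, -12.7, 1.5]
grip_width: 0.0001
```

Emit:
{"method": "apply_moves", "body": {"motion": [3.8,0.8,0,0,0,3.9,0,0,0,0,4,0,0,0,0,2,-0.5,0,0,0,0,0,0,0,0]}}

```text
t: 14.2
position: [0.5701, 0.0298, 0.0537]
eef_rot: [0.002, 0.998, 0.057, -0.002]
ft_force: [-7.6, -12.8, 6.6]
grip_width: -0.0001
```

```bash
python3 tip.py w12|head -1
```

```text
14.2 [0.5701 0.0298 0.0537] [ 0.0022  0.9984  0.0565 -0.0024] [ -7.62 -12.84   6.61]
```

View pics/w12.png

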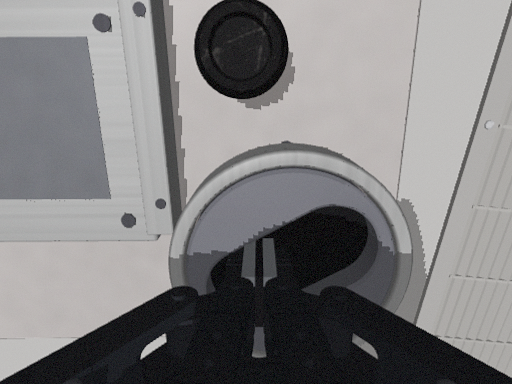

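Emit:
{"method": "apply_moves", "body": {"motion": [3,0,0,0,0,3,0,0,0,0,3,0,0,0,0,0,0,0,0,0,0,0,0,0,0]}}

```text
t: 14.75
position: [0.5757, 0.0271, 0.0528]
eef_rot: [0.004, 0.998, 0.056, -0.006]
ft_force: [-19.9, -19.5, 13.0]
grip_width: -0.0003
```

```bash
python3 tip.py w13|head -1
```

```text
14.75 [0.5757 0.0271 0.0528] [ 0.004   0.9984  0.0557 -0.0059] [-19.94 -19.51  13.03]
```

View pics/w13.png

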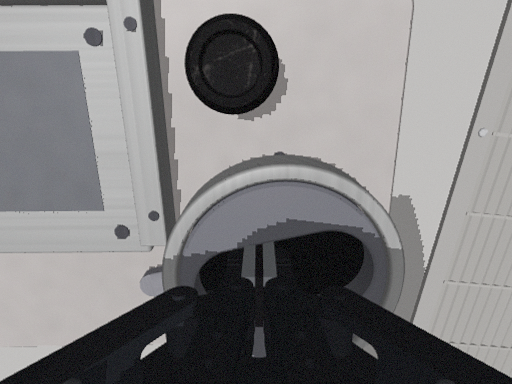

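Emit:
{"method": "apply_moves", "body": {"motion": [-5,0,0,0,0,-4,0,0,0,0,0,4,0,0,0,0,3,0,0,0,0,0,0,0,0]}}

```text
t: 15.3
position: [0.5707, 0.0372, 0.0539]
eef_rot: [0.002, 0.998, 0.057, -0.002]
ft_force: [-7.1, -11.8, 3.3]
grip_width: -0.0001
```

Emit:
{"method": "apply_moves", "body": {"motion": [3,0,0,0,0,3,0,0,0,0,2,0,0,0,0,2,0,0,0,0,0,0,0,0,0]}}

```text
t: 15.8
position: [0.5769, 0.0347, 0.0533]
eef_rot: [0.004, 0.998, 0.056, -0.006]
ft_force: [-22.8, -20.6, 18.3]
grip_width: -0.0001
```

```bash
cat > slope.py <<'E'
from h import *
from bench import robot
f=robot.grab_frame("wrist");C=cloud(f).reshape(-1,3);c=np.array([.5664,.015])
m=(np.linalg.norm(C[:,:2]-c,axis=1)<.045)&(C[:,2]>.06)&(C[:,2]<.0735)
H=(C[:,:2]-c);Y=[];X=[]
for y in np.arange(-.027,.0201,.003):
    k=m&(abs(H[:,1]-y)<.001)
    if k.any(): Y.append(y);X.append(H[k,0].max())
print(np.round(X,4));print("slope",np.polyfit(Y,X,1)[0],"locked ~ -0.1235")
E
python3 tip.py w14|head -1; python3 slope.py
```

```text
15.8 [0.5769 0.0347 0.0533] [ 0.0039  0.9984  0.056  -0.0059] [-22.84 -20.59  18.27]
[0.0208 0.0208 0.0202 0.0202 0.0196 0.0195 0.0188 0.0186 0.0181 0.0175
 0.0174 0.0171 0.0166 0.016 ]
slope -0.1251311380932392 locked ~ -0.1235
```

View pics/w14.png

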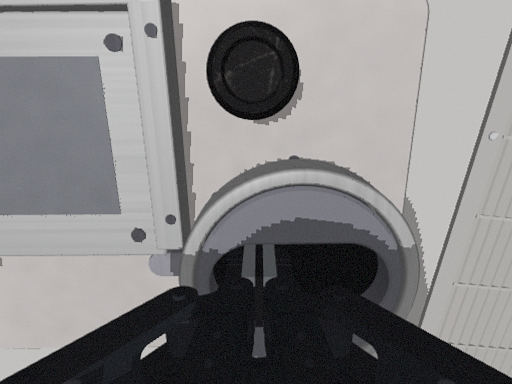

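Locked (slope matches). Release sideways and lift, then clear away and check from the top.

Emit:
{"method": "apply_moves", "body": {"motion": [-4,-2,0,0,0,-4,-2,0,0,0,-2,-2,0,0,0,0,0,20,0,0,0,0,40,0,0]}}

```text
t: 16.4
position: [0.5701, 0.0353, 0.1126]
eef_rot: [-0.001, 0.998, 0.058, -0.002]
ft_force: [1.2, -0.2, 0.2]
grip_width: -0.0005
```

Emit:
{"method": "apply_moves", "body": {"motion": [0,0,40,0,0,-10,-40,20,0,0,-15,-45,0,0,0,-15,-45,0,0,0,-15,-45,0,0,0]}}

```text
t: 16.9
position: [0.5169, -0.1412, 0.175]
eef_rot: [0.0, 0.998, 0.059, 0.001]
ft_force: [-0.1, -1.0, -0.6]
grip_width: 0.0
```

Emit:
{"method": "apply_moves", "body": {"motion": [-5,-40,0,0,0,-5,-40,0,0,0,0,0,0,0,0,0,0,0,0,0,0,0,0,0,0]}}

```text
t: 17.4
position: [0.5076, -0.2187, 0.1745]
eef_rot: [-0.0, 0.998, 0.059, 0.0]
ft_force: [0.2, 1.0, 0.5]
grip_width: 0.0002
```

```bash
python3 - <<'E'
from loc import *
from bench import robot
s=robot.read_state();print(s["t"],s["position"],s["ft_force"])
f=robot.grab_frame("top");np.savez("top5.npz",**f)
cv2.imwrite("pics/t5.png",cv2.resize(f["frame"][125:225,140:290,::-1],None,fx=5,fy=5,interpolation=cv2.INTER_CUBIC))
C=cloud(f).reshape(-1,3);y=.1235
Rm=np.array([[np.cos(y),-np.sin(y)],[np.sin(y),np.cos(y)]])
for n,c in(("L",(.5368,.2535)),("R",(.5664,.015))):
    H=(C[:,:2]-c)@Rm; m=(np.hypot(*H.T)<.042)&(C[:,2]>.055)&(C[:,2]<.0735)
    w,V=np.linalg.eigh(np.cov(H[m].T));a=V[:,1]*np.sign(V[1,1]);print(n,"slot angle in housing",np.arctan2(a[1],a[0]))
H=(C[:,:2]-np.array([.5516,.1343]))@Rm
k=(abs(H[:,1])<.035)&(abs(H[:,0])<.05)&(C[:,2]>.04)&(C[:,2]<.08)
lo=k&(C[:,2]<.057);hi=k&(C[:,2]>.061)
print("edge",np.percentile(H[lo,0],98),np.percentile(H[hi,0],2))
E
```

```text
17.4 [ 0.50761775 -0.2186939   0.17448033] [0.15545539 0.95935891 0.46789201]
L slot angle in housing 1.6004016740654563
R slot angle in housing 1.5763543640798998
edge 0.007638671028815678 0.00834557694853871
```

View pics/t5.png

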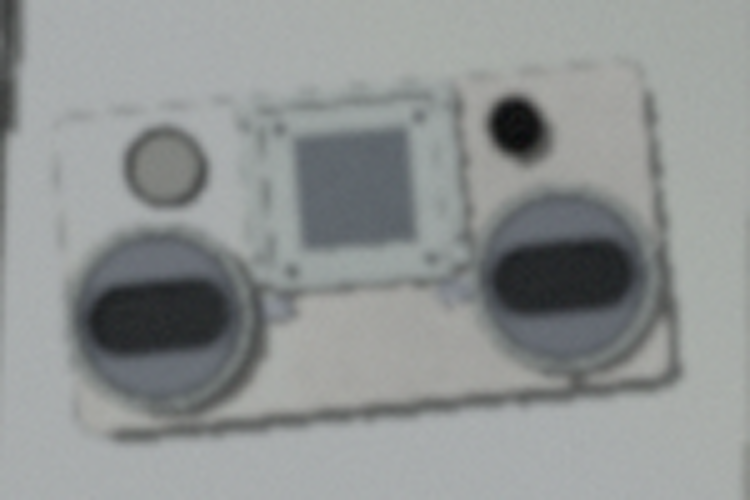

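```bash
python3 -c "
from bench import robot
print(robot.close_job())"
```

```text
the job is handed in; nothing more can be done
None
```

The cover is home and both dials are locked, and the job was handed in at about 17.5 s of the 58 s allowed. I pushed the cover with the closed fingertips until it stalled at its end stop, then turned the left and the right dial with a fingertip in each slot.

**Final top view, arm clear:**
- **Cover:** its near edge measures 8 to 9 mm in the housing's frame (home is 9 mm).
- **Dials:** the left one reads about 1.60 rad and the right about 1.57 rad. The hard stop is at 1.571, so the left reading includes some measurement error. Both tongues show behind the cover.
- **Bystanders:** the UV filter and the loupe look unmoved. I did not recheck the wafer boxes or the tweezers, but the arm did not go near them at low height.

**What disagreed or went less smoothly:**
- **Fingertip height:** the cameras showed the fingertips about 20 mm above the reported TCP, not 19 mm below it as stated. I used the camera heights.
- **Right slot:** on the way down the fingertip pressed on something, probably the slot floor, with about 37 N. I raised it at once.
- **Forces:** the cover push peaked near 20 N. The dial turns read up to about 36 N. These are wrist readings at the end of each move, so brief peaks in between could have been higher.
- **Second push:** the fingertip stuck against the slot wall near the end of each dial's turn. I backed off and pushed again farther out each time.

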